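Clamp a microtube rack on a shaker platform with its eccentric knob

ROBOT

A 6-joint arm with a two-finger parallel gripper is mounted at the origin on a cart in front of the work surface, level with it; the furniture and walls round the work are solid. World frame = base frame: x ahead of the robot, y to its left, z up, the work surface at z = 0. Lengths are in mm, angles in rad, forces in N, time in s.
With the tool pointing down it reaches from about 300 to 775 mm from the base axis. Payload 14.6 kg.
Tool frame: the origin (TCP) lies at the very end of the fingers, on their centre line; the grasp point (between the pads) lies 19 mm behind it; z points along the fingers, y is the line along which they close (so a half turn about z gives the same grasp; the last joint's range is limited). The gripper opens to 94 mm and grips with 3 to 60 N. Pads are 16 mm wide; open, the fingers measure 119 mm over their backs; the gripper's body (75 mm by 177 mm) begins 78 mm behind the grasp point.
Start: joints at [-1.358, 0.3, 1.521, -0, 1.321, -0.067], TCP at [151.883, -528.603, 205.446] pointing down, gripper open.
Joint ranges: [-3.03, 3.03], [-0.79, 2.21], [0.23, 2.52], [-1.04, 4.18], [0, 3.07], [-2.55, 2.55]. Speed limits (rad/s): [2.22, 2.22, 2.57, 3.14, 3.14, 3.14].

INTERFACE

Orientations are given as [roll, pitch, yaw] about the fixed x, y, z axes, in that order (R = Rz(yaw) Ry(pitch) Rx(roll)).
In Python, from cell import manip gives the robot as it stands.
- The arm moves only by the tool servo_tool, never from a script. Its argument "motion" is a list that holds one entry, the list of rows, each a list of 7 numbers: the shift along the world's x, y, z as a fraction of full scale, then the turn, a rotation vector about the world's x, y, z as a fraction of full scale, then the closure, from 0 (fully open) to 1 (shut). In form: [[[x, y, z, rx, ry, rz, gripper], ...]]. A call has 1 to 10 rows; each row is the pose to reach, as a shift and turn from the pose commanded when the call began, turning the shorter way round; what a row does not reach only later rows make up. Full scale, the value 1, is 0.5 m for a shift and pi rad for a turn. A row lasts 1/10 s, in which the tool goes at most 50 mm and 8.59 degrees, less where a joint would pass 70% of its speed; a pose out of reach is approached as far as the arm can. A call with a number of a shift or a turn outside -1 to 1 is refused whole. A call with a gripper value outside its range is refused whole. The fingers move at their own pace and stop on an object; "newtons" is the grip in N (left out, the last holds). Time passes only in rows, so rows that repeat a pose let the fingers close. It gives the time, the measured TCP pose, the force, the opening and the grip force at its end, in the units of the state.
- manip.read_state(): the state, without advancing time (a new reading comes with each control period).
- manip.camera(name): name is "side" or "top"; returns a dict with "frame" (400x640x3 uint8, red, green, blue), "range_z" (400x640 float32, mm along the optical axis (not along the pixel's ray), 0 where there is no reading), "vfov" (degrees; the focal length in pixels is half the picture's height over the tangent of half this angle, whatever the lens; pixels are square), "cx", "cy" (the principal point, pixels), "cam_to_world" (4x4, takes a point from camera to world coordinates). Camera axes: x right, y down, z forward; pixel columns grow to the right and rows downward; lengths in mm; the calibration is good to about 2 mm. A picture is of the moment at which its call begins.
- manip.sign_off(): hands the job in; it is judged then, once.
The state is a dict: "clock": time; "joints": joint angles; "qd": joint speeds; "effort": joint torques, N m; "eef_pos": TCP position; "eef_rot": TCP orientation; "wrist_force": force on the tool from outside, world axes, zero at the start; "moment": the same for the moment, N m; "finger_gap": finger opening in mm; "finger_force": force on a finger pad.
Only numpy, scipy, OpenCV 4.12 (cv2) and the standard library are available. Lean on these libraries where they do the work, as an engineer would, in place of code of your own. Each camera call takes 0.05 s, during which the arm holds its last target. There are 200 camera calls.

TASK

Set the rack of microtubes upright on the shaker's platform, lengthwise between the four low corner lugs and between the end stop and the eccentric knob, and let go of it. Then turn the knob clockwise until its off-centre disc presses the rack snugly against the end stop with about 10 N (6 to 15 N is good, never more than 25 N), and let go so that it stays clamped. Leave the other things on the bench where they are.

Things in the scene. Friction and masses are not known exactly. Their poses are not given: they have to be found in the camera images.
- shaker: Low shaker fixed on the bench: white housing, bare aluminium platform 140 (x) by 250 (y) mm, its flat top 58 mm above the bench. Origin on the bench under the platform's centre; +y, the long direction, points to the end stop; -x faces the robot at yaw 0. Four lugs 10 mm high, 16 mm long, at y = -27 and +81 mm, inner faces at x = -33 and +33 mm; the middle of the rack's long sides stays free.
- seat (a point): Point on the platform's top at shaker x = 0, y = +27 mm, axes as the shaker's: the rack's origin belongs about here, its length along y, either way round. The end stop's sprung rubber face (14 mm wide, 28 mm high, 10 N per mm, 4 mm travel) is 65 mm away in +y on average, but set up to 3.5 mm nearer or farther at each start, and not measured. The knob's axis is at x = +9, y = -82.5 mm from here.
- tube_rack: Rack of capped microtubes, loose, 0.1 to 0.2 kg: a solid block 60 mm (x) by 130 mm (y), 28 mm tall, from which the tubes stand out to 43 mm. The block reaches from x = -31 to +29 mm and y = -65 to +65 mm. Origin at the centre of its underside. To be grasped across its 60 mm width, at the block.
- eccentric: The clamp's knob with its disc: a plain steel disc of radius 18 mm, 4 to 22 mm above the platform, its centre 10 mm off the knob's axis towards the body's -y. Origin on the axis at the platform's top; the axes turn with the knob. From the axis towards the rack the disc reaches 18 - 10 cos(knob angle) mm: about 9 to 10 mm at the start.
- knob_grip (a point): Point on the knob's upright axis at grasping height, 64 mm above the platform (122 mm above the bench). The knob is an upright bar 12 mm thick (point x), 30 mm tall (46 to 76 mm above the platform, higher than the rack), to be pinched across its thickness on the axis. It reaches 32 mm from the axis towards point -y, the disc's lobe (white dot on top), and 5 mm to +y. The point turns with it.
- cam_knob (a joint): Knob angle, 0 to 2.7 rad, growing clockwise from above; at 0 the lobe points to the shaker's -y, away from the rack. Starts at 0.4 to 0.65. Stays where left. The disc pushes the rack to the stop at 1.15 to 1.9 rad (by the stop's setting), then the force grows some 9 N per 0.1 rad. Turning it takes 0.2 N m free (held still, half of it is felt) plus 0.025 N m per newton of clamping. Turned to its end it overloads.
- sample_cup: Bystander: screw-lid sample cup, 56 mm wide and 58 mm tall. To be left where it is. Origin at the centre of its underside.
- microtube_a: Bystander: capped microtube lying on the bench, 40 mm long. To be left where it is. Origin at the centre of its underside.
- microtube_b: Bystander: second capped microtube lying on the bench, 40 mm long. To be left where it is. Origin at the centre of its underside.
- petri: Bystander: culture dish with lid, 94 mm wide and 16 mm tall. To be left where it is. Origin at the centre of its underside.
- beaker: Bystander: small glass beaker, 52 mm wide and 66 mm tall. To be left where it is. Origin at the centre of its underside.
- marker: Bystander: marker pen lying on the bench, 135 mm long. To be left where it is. Origin at the centre of its underside.

How it is judged (in metres and radians):
On the way, in this order (a step that is already met when the one before it is completed fails the run):
1. the rack stands flat on the platform between the lugs, let go, before it is clamped (z of tube_rack in the frame of shaker between 0.055 and 0.061 m and x of tube_rack in the frame of shaker between -0.007 and 0.007 m and y of tube_rack in the frame of shaker between 0.014 and 0.04 m and angle between the y axis of tube_rack and the y axis of shaker, either way round below 0.1 rad and angle between tube_rack's own z axis and vertical below 0.06 rad and contact force between the fingers and tube_rack below 0.2 N and contact force between eccentric and tube_rack below 3 N), for 0.2 s.
2. the eccentric disc bears on the rack with at least 5 N (z of tube_rack in the frame of shaker between 0.055 and 0.061 m and x of tube_rack in the frame of shaker between -0.007 and 0.007 m and y of tube_rack in the frame of shaker between 0.014 and 0.04 m and angle between the y axis of tube_rack and the y axis of shaker, either way round below 0.1 rad and angle between tube_rack's own z axis and vertical below 0.06 rad and contact force between the fingers and tube_rack below 0.2 N and contact force between eccentric and tube_rack above 5 N), for 0.3 s.
At the end, for the whole second after the job is handed in: The rack rests flat on the platform within 7 mm of the middle between the lugs, its origin 14 to 40 mm along the shaker's +y, parallel to the shaker within 0.1 rad, untouched by the fingers and at rest, and the eccentric disc presses on it with 5 to 16 N (all of step 2 and contact force between eccentric and tube_rack below 16 N and linear speed of tube_rack below 0.01 m/s).
It fails at once if the eccentric disc presses on the rack with more than 25 N (contact force between eccentric and tube_rack above 25 N).
It fails at once if the rack is tipped by more than 35 degrees (angle between tube_rack's own z axis and vertical above 0.6 rad).
It fails at once if another thing on the bench is moved by more than 30 mm (distance of any of sample_cup, microtube_a, microtube_b, petri, beaker, marker from where it was at the start of the episode above 0.03 m).
It also fails if it takes over 70 s, if anything falls off the work surface, if the arm or the gripper's body presses on something with over 40 N, if the wrist force passes 120 N, or if a joint passes its speed limit or range.

## Working session

There is one attempt and no reset: what is moved stays moved. The work goes in short steps, Python scripts to look and compute and a tool call to move; the robot and the scene stay as the last step left them, time stands still between calls to the robot, and variables do not carry over. Pictures are saved under pics/ and viewed, at most 10 in all, crops included, and the job is handed in when it is done.

Besides the shell and the picture viewer there is one more tool, called after "Request:" as name(argument=value, ...), one argument or row to a line, values as JSON. servo_tool: Moves the arm, as the interface text tells. Its arguments: {"type":"object","properties":{"motion":{"type":"array"},"newtons":{"type":"number"}},"required":["motion"]}

```bash
mkdir -p pics
cat > h.py <<'E'
import numpy as np, cv2
from cell import manip
def shot(n,fn=None):
    c=manip.camera(n)
    if fn: cv2.imwrite('pics/'+fn,c['frame'][:,:,::-1])
    f=200/np.tan(np.radians(c['vfov'])/2); T=np.array(c['cam_to_world'])
    v,u=np.mgrid[0:400,0:640]; z=c['range_z']
    P=np.stack([(u-c['cx'])/f*z,(v-c['cy'])/f*z,z],-1)@T[:3,:3].T+T[:3,3]
    P[z==0]=np.nan
    return c['frame'],P,c,f,T
def ray(px,h,c,f,T):
    d=T[:3,:3]@np.array([(px[0]-c['cx'])/f,(px[1]-c['cy'])/f,1]); return T[:3,3]+d*(h-T[2,3])/d[2]
def st():
    s=manip.read_state()
    for k in ('clock','eef_pos','eef_rot','wrist_force','moment','finger_gap','finger_force','joints'): print(k,np.round(s[k],3))
E
python3 - <<'E'
from h import *
for n in('top','side'):
    F,P,c,f,T=shot(n,n+'0.png'); print(n,f,c['cx'],c['cy'],np.round(T,3).tolist(),np.isfinite(P[...,2]).mean())
    np.savez('pics/'+n,F=F,P=P)
st()
E
```

```text
top 461.0988021882578 318.79970414654736 199.87746194823495 [[0.023, -0.99, 0.137, 351.618], [-1.0, -0.021, 0.02, -16.71], [-0.016, -0.138, -0.99, 1460.066], [0.0, 0.0, 0.0, 1.0]] 0.9961484375
side 447.02921700330074 322.9854143115212 198.07158640581142 [[0.941, -0.142, 0.307, 79.275], [-0.337, -0.342, 0.877, -1261.524], [-0.02, -0.929, -0.37, 633.216], [0.0, 0.0, 0.0, 1.0]] 0.992234375
clock 0.1
eef_pos [ 151.824 -528.389  204.952]
eef_rot [-3.141 -0.     0.28 ]
wrist_force [0.002 0.846 0.165]
moment [-0.011 -0.013 -0.012]
finger_gap 93.987
finger_force 0.0
joints [-1.358  0.3    1.521 -0.     1.321 -0.067]
```

View pics/top0.png

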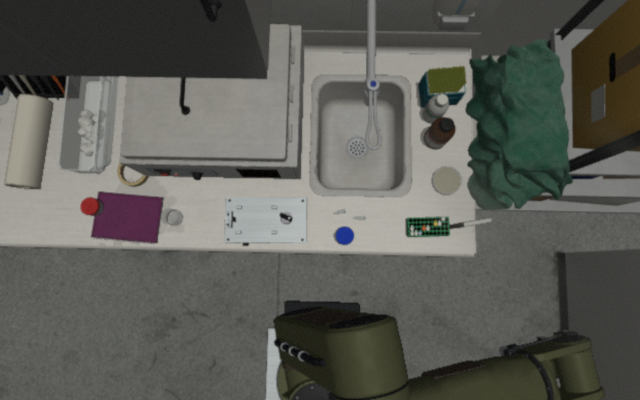

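View pics/side0.png

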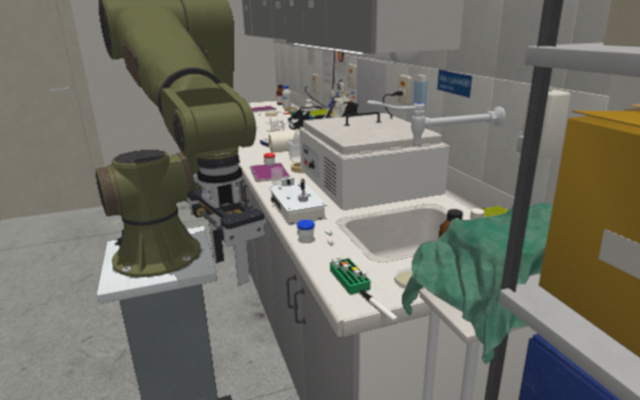

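The top view shows the shaker at about (265,220), with its end stop at left (233,220) and knob at right (287,217). The green rack is at (427,227) with the marker touching its right end (450–490,222), and the blue cup is at (345,235). The side view confirms this layout.

Run:
```python
from h import *
F,P,c,f,T=shot('top')
hsv=cv2.cvtColor(F,cv2.COLOR_RGB2HSV)
a=cv2.resize(F[185:255,215:315],None,fx=5,fy=5,interpolation=cv2.INTER_CUBIC)
b=cv2.resize(F[205:250,395:495],None,fx=5,fy=5,interpolation=cv2.INTER_CUBIC)
cv2.imwrite('pics/crop.png',np.vstack([a,b])[:,:,::-1])
z=P[...,2]
def rect(m,h,name):
    cs,_=cv2.findContours(m.astype(np.uint8),cv2.RETR_EXTERNAL,cv2.CHAIN_APPROX_NONE)
    k=max(cs,key=cv2.contourArea).reshape(-1,2)
    w=np.array([ray(p,h,c,f,T)[:2] for p in k],np.float32)
    r=cv2.minAreaRect(w); print(name,len(k),np.round(r[0],1),np.round(r[1],1),round(r[2],2))
roi=np.zeros(z.shape,bool); roi[185:255,215:315]=1
pm=roi&(abs(z-58)<5); print('plat z',np.nanmedian(z[pm]))
# plane fit slope
rect(pm,58,'platform(depth)')
roi2=np.zeros(z.shape,bool); roi2[205:250,395:455]=1
g=roi2&(hsv[...,0]>60)&(hsv[...,0]<90)&(hsv[...,1]>90)
print('rack z pct',np.nanpercentile(z[g],[5,25,50,75,95]))
rect(g,28,'green'); 
rm=roi2&(z>15); rect(rm,28,'rack depth'); q=P[rm]; print(np.nanmin(q,0),np.nanmax(q,0))
print('bench z',np.nanmedian(z[235:240,375:400]))
k=roi&(z>100); q=P[k]; print('knob',k.sum(),np.round(q[:, :].mean(0),1),q.min(0),q.max(0))
np.set_printoptions(linewidth=250)
print(np.round(z[205:245,222:250:1]).astype(int)[::2])
```

```text
plat z 57.76632862573149
platform(depth) 255 [482.3 173.9] [138.3 250. ] 1.19
rack z pct [21.63244432 25.02729852 27.15901731 29.35489556 32.02120654]
green 185 [ 473.9 -328.6] [ 52.8 130.1] 1.27
rack depth 119 [ 477.1 -329.5] [ 62.5 134.2] 2.91
[ 443.49247635 -411.43474784   15.43969131] [ 509.31456222 -263.77477471   48.23999436]
bench z -1.5414573882248988
knob 61 [486.2 106.2 132.4] [475.20827051  88.3522551  105.76173669] [497.52429384 123.72825133 140.68117582]
[[                   0                   -2                    1                   60                   55                   57                   54                   58                   55                   56                   57
                    54                   59                   59                   69                   70                   69                   71                   71                   57                   52                   56
                    61                   60                   62                   61                   54                   59]
 [                  -6           
[... 10633 characters left out ...]
                   55                   61]
 [                   0                   -6                    0                    3                    1                   -3                    3                   -1                   -3                   -1                    2
                    -4                    2                   -3                    3                   -1                    0                   -5                    1                   -5                   25                   31
                    39                   31                   38                   33                   -5                    5]]<stdin>:25: RuntimeWarning: invalid value encountered in cast
```

View pics/crop.png

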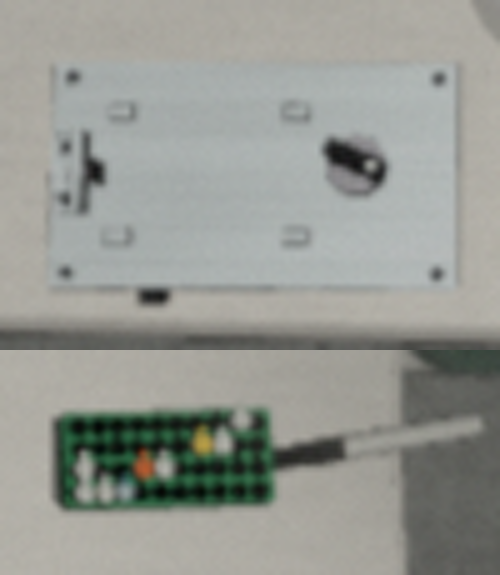

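The crop shows the platform, four lugs, the end stop's black pad at crop (98,172), and the knob bar running from (330,148) to its white dot at (372,165). The rack sits at crop (60–270, 410–505), with the marker at its right end. I'll refine the shaker pose with colour in both views.

```bash
cat > sh.py <<'E'
from h import *
def shaker(n,S,verbose=True):
    F,P,c,f,T=S
    Q=P-np.array([482,174,0]); 
    # lugs: points 62..74 high near expected places
    g=F.astype(np.float32).mean(-1)
    R=T[:3,:3]
    def pix(w):
        q=R.T@(np.array(w)-T[:3,3]); return np.array([q[0]/q[2]*f+c['cx'],q[1]/q[2]*f+c['cy']])
    # edges of platform top (z=58): sample grey profile across each side
    def edge(mid,dirn,nrm,half):
        out=[]
        for t in np.linspace(-half,half,41):
            s=np.arange(-10,10.1,.5)
            pts=np.array([pix([*(mid+dirn*t+nrm*k),58]) for k in s],np.float32)
            v=cv2.remap(F.astype(np.float32),pts[None,:,0],pts[None,:,1],cv2.INTER_LINEAR)[0]
            d=np.abs(np.gradient(cv2.GaussianBlur(v,(1,5),0),axis=0)).sum(1)
            out.append((t,s[d[2:-2].argmax()+2]))
        out=np.array(out); m=np.median(out[:,1]); k=abs(out[:,1]-m)<3
        p=np.polyfit(out[k,0],out[k,1],1); return p[1],p[0],k.sum(),out[k,1].std()
    C=np.array([482.3,173.9]);a=.02;ux=np.array([np.cos(a),np.sin(a)]);uy=np.array([-np.sin(a),np.cos(a)])
    for nm,m,d,nn,h in(('-x',C-70*ux,uy,-ux,110),('+x',C+70*ux,uy,ux,110),('-y',C-125*uy,ux,-uy,60),('+y',C+125*uy,ux,uy,60)):
        print(n,nm,np.round(edge(m,d,nn,h),3))
    return pix
E
python3 - <<'E'
from sh import *
for n in('top','side'):
    S=shot(n); pix=shaker(n,S)
    F,P,c,f,T=S
    roi=(abs(P[...,0]-485)<50)&(abs(P[...,1]-108)<45)
    k=roi&(F.max(-1)<70)&(P[...,2]>112)
    uv=np.argwhere(k)[:,::-1]; w=np.array([ray(p,134,c,f,T)[:2] for p in uv],np.float32)
    r=cv2.minAreaRect(w); print('knob',len(uv),np.round(r[0],1),np.round(r[1],1),r[2])
    if n=='side':
        a=pix([482,174,58]).astype(int);b=pix([477,-329,28]).astype(int);print(a,b)
        cr=[cv2.resize(F[q[1]-40:q[1]+35,q[0]-65:q[0]+65],None,fx=4,fy=4,interpolation=cv2.INTER_CUBIC) for q in(a,b)]
        cv2.imwrite('pics/scrop.png',np.vstack(cr)[:,:,::-1])
E
```

```text
top -x [-2.46e+00  1.00e-03  3.80e+01  6.82e-01]
top +x [-1.149e+00  2.300e-02  2.500e+01  1.631e+00]
top -y [-1.23e+00 -8.00e-03  3.70e+01  3.41e-01]
top +y [ 1.35e+00 -8.00e-03  2.30e+01  7.14e-01]
knob 33 [484.5 104. ] [33.8  9.1] 64.73951721191406
side -x [ 5.257e+00 -1.100e-02  3.500e+01  1.237e+00]
side +x [-4.726e+00 -2.000e-03  3.100e+01  9.400e-01]
side -y [ 6.892e+00 -5.000e-03  3.600e+01  1.026e+00]
side +y [-3.68   0.012 10.     1.453]
knob 16 [469.7  60.6] [48.3  6.6] 72.66139221191406
[296 194] [350 269]
```

View pics/scrop.png

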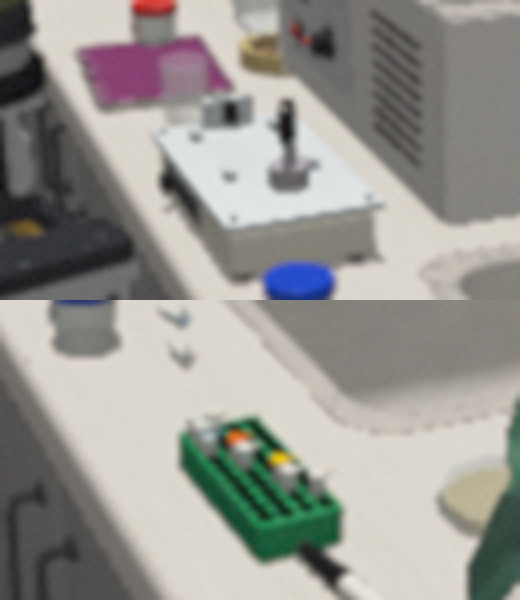

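The side crop confirms a free-standing rack and the layout. It is too coarse for millimetres, so I'll trust the top view and cross-check against the held rack. Moving above the rack.

Request:
servo_tool(
  motion=[
    [[0.065,0.04,0,0,0,0.045,0],[0.13,0.08,0,0,0,0.09,0],[0.2,0.12,0,0,0,0.135,0],[0.27,0.165,0,0,0,0.18,0],[0.34,0.21,0,0,0,0.225,0],[0.41,0.25,0,0,0,0.27,0],[0.48,0.295,0,0,0,0.315,0],[0.55,0.34,0,0,0,0.36,0],[0.61,0.375,-0.06,0,0,0.4,0],[0.648,0.399,-0.1,0,0,0.418,0]],
  ],
  newtons=20,
)

```text
clock: 1.25
eef_pos: [477.4, -327.4, 154.0]
eef_rot: [-3.141, -0.0, 1.599]
wrist_force: [-0.0, -1.3, 0.1]
finger_gap: 93.8
finger_force: 0.0
```

```bash
python3 -c "
from h import *; st()
shot('top','a1.png')"
```

```text
clock 1.25
eef_pos [ 477.435 -327.404  154.031]
eef_rot [-3.141 -0.     1.599]
wrist_force [-0.047 -1.333  0.111]
moment [-0.045 -0.105  0.022]
finger_gap 93.803
finger_force 0.0
joints [-0.664  0.409  1.497  0.     1.236 -0.693]
```

Request:
servo_tool(
  motion=[
    [[0,0,-0.08,0,0,0,0],[0,0,-0.16,0,0,0,0],[0,0,-0.22,0,0,0,0],[0,0,-0.26,0,0,0,0],[0,0,-0.285,0,0,0,0],[0,0,-0.301,0,0,0,0],[0,0,-0.301,0,0,0,0.3],[0,0,-0.301,0,0,0,0.6],[0,0,-0.301,0,0,0,1],[0,0,-0.301,0,0,0,1]],
  ],
  newtons=20,
)

```text
clock: 2.3
eef_pos: [476.1, -329.3, 5.7]
eef_rot: [3.141, 0.001, 1.593]
wrist_force: [-1.8, -0.1, 1.5]
finger_gap: 65.5
finger_force: 0.5
```

Request:
servo_tool(
  motion=[
    [[0,0,0,0,0,0,1],[0,0,0,0,0,0,1],[0,0,0,0,0,0,1]],
  ],
)

```text
clock: 2.6
eef_pos: [476.0, -329.3, 5.5]
eef_rot: [3.141, 0.0, 1.593]
wrist_force: [-2.3, -0.1, 6.7]
finger_gap: 60.1
finger_force: 20.0
```

Request:
servo_tool(
  motion=[
    [[0,0,0.04,0,0,0,1],[0,0,0.12,0,0,0,1],[0,0,0.22,0,0,0,1],[0,0,0.32,0,0,0,1],[0.002,0.06,0.34,0,0,0,1],[0.004,0.14,0.34,0,0,0,1],[0.006,0.23,0.34,0,0,0,1],[0.008,0.32,0.34,0,0,0,1],[0.01,0.41,0.34,0,0,0,1],[0.012,0.5,0.34,0,0,0,1]],
  ],
)

```text
clock: 3.6
eef_pos: [481.5, -77.4, 175.0]
eef_rot: [3.141, -0.0, 1.593]
wrist_force: [0.3, -0.7, -0.5]
finger_gap: 60.1
finger_force: 20.0
```

Request:
servo_tool(
  motion=[
    [[0,0.09,0,0,0,0,1],[0,0.18,0,0,0,0,1],[0,0.27,0,0,0,0,1],[0,0.36,0,0,0,0,1],[0,0.44,0,0,0,0,1],[0,0.5,0,0,0,0,1],[0,0.54,0,0,0,0,1],[0,0.55,0,0,0,0,1],[0,0.55,0,0,0,0,1],[0,0.55,0,0,0,0,1]],
  ],
)

```text
clock: 4.6
eef_pos: [481.9, 195.1, 174.9]
eef_rot: [-3.141, 0.0, 1.592]
wrist_force: [1.0, -0.3, -0.4]
finger_gap: 59.5
finger_force: 20.0
```

Run:
```python
from h import *
st()
F,P,c,f,T=shot('top','hold.png'); S=shot('side')
a=cv2.resize(F[170:265,190:330],None,fx=4,fy=4,interpolation=cv2.INTER_CUBIC)
b=cv2.resize(S[0][125:235,230:370],None,fx=4,fy=4,interpolation=cv2.INTER_CUBIC)
cv2.imwrite('pics/holdc.png',np.hstack([a,cv2.copyMakeBorder(b,0,0,0,0,0)[:380]])[:, :, ::-1][:, :1120]); 
im=cv2.imread('pics/holdc.png'); cv2.imwrite('pics/holdc.png',cv2.resize(im,None,fx=.71,fy=.71))
for nm,Z in(('top',(F,P,c,f,T)),('side',S)):
    F,P,c,f,T=Z
    h=cv2.cvtColor(F,cv2.COLOR_RGB2HSV); g=(h[...,0]>60)&(h[...,0]<90)&(h[...,1]>90)&(abs(P[...,0]-480)<80)&(abs(P[...,1]-190)<120)
    q=P[g]; print(nm,g.sum(),np.round(np.nanmin(q,0)),np.round(np.nanmax(q,0)),np.nanpercentile(q[:,2],[5,50,95]))
```

```text
clock 4.6
eef_pos [481.914 195.076 174.858]
eef_rot [-3.141  0.     1.592]
wrist_force [ 0.994 -0.277 -0.362]
moment [-0.031 -0.098  0.023]
finger_gap 59.47
finger_force 19.986
joints [ 0.314  0.261  1.644 -0.     1.237  0.293]
top 206 [457. 130. 175.] [513. 165. 204.] [183.00906733 196.62961765 201.01389512]
side 195 [450. 119. 172.] [512. 212. 199.] [175.68620322 191.41448581 197.50218181]
```

View pics/holdc.png

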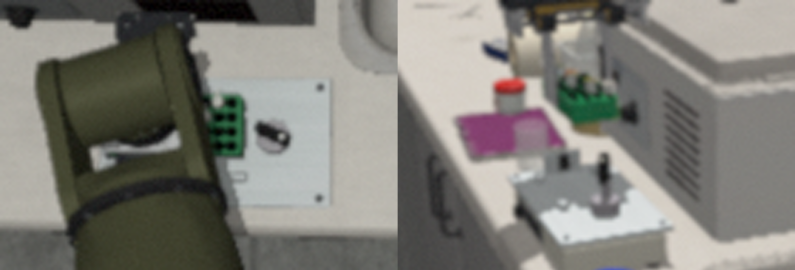

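The left pane (top view) shows the held rack's -y end and the knob. The right pane (side view) shows the rack level and clear above the platform. I'll compare the rack end in the top image with its position from the TCP.

Run:
```python
from h import *
F,P,c,f,T=shot('top')
R=T[:3,:3]; Fl=F.astype(np.float32)
def pix(w):
    q=R.T@(np.array(w)-T[:3,3]); return q[:2]/q[2]*f+np.array([c['cx'],c['cy']])
def edge(mid,d,n,z,ts,w=8):
    o=[]
    s=np.arange(-w,w+.1,.5)
    for t in ts:
        p=np.array([pix([*(mid+d*t+n*k),z]) for k in s],np.float32)
        v=cv2.remap(Fl,p[None,:,0],p[None,:,1],cv2.INTER_LINEAR)[0]
        v=cv2.GaussianBlur(v,(1,5),0); o.append(s[2:-2][np.abs(np.gradient(v,axis=0)).sum(1)[2:-2].argmax()])
    return np.median(o),np.std(o)
a=.021;ux=np.array([np.cos(a),np.sin(a)]);uy=np.array([-np.sin(a),np.cos(a)])
C=np.array([481.9,195.1])
print('rack -y out',edge(C-65*uy,ux,-uy,197.5,np.arange(-20,20,2)))
print('rack +x out',edge(C-52*uy+30*ux,uy,ux,197.5,np.arange(-12,12,2)))
print('rack -x out',edge(C-52*uy-30*ux,uy,-ux,197.5,np.arange(-12,12,2)))
C=np.array([482.6,174.6])
print('plat -y',edge(C-125*uy,ux,-uy,58,np.arange(-60,60,4)))
print('plat +x',edge(C+70*ux,uy,ux,58,np.arange(-120,-60,4)))
print('plat -x',edge(C-70*ux,uy,-ux,58,np.arange(-120,-60,4)))
# plain colour mask version of platform edges
b=F.astype(int); m=(b[...,2]-b[...,0]>2); print('bluish',m[200:240,290:305].mean(), F[225,295],F[240,350])
z=P[...,2]
k=(z>112)&(abs(P[...,0]-485)<25)&(abs(P[...,1]-106)<25); uv=np.argwhere(k)[:,::-1]
w=np.array([ray(p,134,c,f,T)[:2] for p in uv],np.float32); r=cv2.minAreaRect(w); print('knob',len(uv),r,w.mean(0))
```

```text
rack -y out (np.float64(6.0), np.float64(0.5385164807134504))
rack +x out (np.float64(1.25), np.float64(3.8881943824294014))
rack -x out (np.float64(-0.5), np.float64(1.1078946500256943))
plat -y (np.float64(-0.5), np.float64(1.451436070471816))
plat +x (np.float64(-3.5), np.float64(1.3621877827801698))
plat -x (np.float64(-2.5), np.float64(1.339983416149452))
bluish 0.9733333333333334 [184 190 189] [ 34  56 147]
knob 89 ((490.69659423828125, 136.3204803466797), (94.55802154541016, 40.80875015258789), 57.6274299621582) [486.89072 117.81237]
```

Run:
```python
from h import *
d=np.load('pics/top.npz');F=d['F']
c=manip.camera('top');f=200/np.tan(np.radians(c['vfov'])/2);T=np.array(c['cam_to_world'])
g=cv2.cvtColor(F,cv2.COLOR_RGB2GRAY).astype(np.float32)
P=d['P'];z=P[...,2]
L=[]
for u,v in((239.2,207.4),(274,207.2),(238.4,232.2),(274.2,232.2)):
    u0,v0=int(round(u)),int(round(v)); s=np.s_[v0-4:v0+5,u0-6:u0+7]
    w=np.clip(z[s]-62.5,0,8); w[~np.isfinite(w)]=0
    vv,uu=np.mgrid[s]; k=np.array([(uu*w).sum(),(vv*w).sum()])/w.sum()
    dk=np.abs(g[s]-np.median(g[s])); dk[dk<8]=0; k2=np.array([(uu*dk).sum(),(vv*dk).sum()])/dk.sum()
    L.append((ray(k,68,c,f,T)[:2],ray(k2,66,c,f,T)[:2])); print(k,k2,np.round(L[-1],1).tolist())
L=np.array(L)
for j in(0,1):
    M=L[:,j]; y=((M[0]+M[2])-(M[1]+M[3]))/2; x=((M[0]+M[1])-(M[2]+M[3]))/2
    print('mid',M.mean(0),'len',np.hypot(*y),np.hypot(*x),'yaw',-y[0]/y[1],x[1]/x[0])
# rubber face/dark in end stop row profile
for r in range(215,223): print(r,g[r,226:242].astype(int))
print([np.round(ray((u,219),86-14,c,f,T)[:2],1).tolist() for u in(234,235,236,237)])
```

```text
[238.2502309  206.41610925] [239.38857143 207.24761905] [[519.2, 256.0], [517.0, 252.8]]
[273.97220563 206.37702015] [273.7495935  207.16422764] [[521.6, 146.9], [519.5, 147.7]]
[237.98741994 231.17221146] [238.47032967 232.32307692] [[443.7, 253.2], [440.4, 252.0]]
[272.84555616 231.66933207] [273.96153846 232.08026756] [[444.5, 147.4], [443.5, 144.3]]
mid [482.27618447 200.88841913] len 107.48955816394191 76.31693667128846 yaw 0.015112618893555124 0.014273576274100405
mid [480.07861426 199.180889  ] len 106.46699531589617 76.30165341282189 yaw 0.0262589607685176 0.02772491571111676
215 [159 128 118 151 166 119  90 146 167 174 175 174 175 175 173 176]
216 [168 159 156 161 165 118  78 110 139 162 171 173 174 172 173 173]
217 [171 170 167 167 167 116  63  54  82 121 158 170 174 172 175 171]
218 [176 170 162 163 163 121  69  38  38  85 147 173 171 174 173 172]
219 [172 168 155 159 162 121  68  31  28  78 148 168 171 172 169 169]
220 [172 168 150 158 153 109  63  43  35  79 144 168 170 169 168 169]
221 [171 168 155 159 147 103  81  94  81  91 149 168 168 167 170 170]
222 [172 166 157 161 144 101  95 137 144 143 161 167 172 169 168 171]
[[480.1, 266.3], [480.1, 263.3], [480.2, 260.3], [480.3, 257.2]]
```

Request:
servo_tool(
  motion=[
    [[-0.0014,0.008,0,0,0,0,1],[-0.0014,0.008,-0.04,0,0,0,1],[-0.0014,0.008,-0.08,0,0,0,1],[-0.0014,0.008,-0.12,0,0,0,1],[-0.0014,0.008,-0.15,0,0,0,1],[-0.0014,0.008,-0.174,0,0,0,1],[-0.0014,0.008,-0.19,0,0,0,1],[-0.0014,0.008,-0.19,0,0,0,1]],
  ],
)

```text
clock: 5.6
eef_pos: [480.9, 199.8, 79.2]
eef_rot: [-3.14, 0.0, 1.593]
wrist_force: [1.4, 0.7, -0.9]
finger_gap: 59.2
finger_force: 20.0
```

Request:
servo_tool(
  motion=[
    [[0,0,-0.004,0,0,0,1],[0,0,-0.008,0,0,0,1],[0,0,-0.012,0,0,0,1],[0,0,-0.016,0,0,0,1],[0,0,-0.016,0,0,0,1]],
  ],
)

```text
clock: 6.1
eef_pos: [481.5, 200.2, 72.3]
eef_rot: [3.141, -0.0, 1.593]
wrist_force: [0.4, 1.9, 2.4]
finger_gap: 60.1
finger_force: 20.0
```

Run:
```python
from h import *
for i in range(4):
    s=manip.read_state(); print(np.round(s['eef_pos'],1),np.round(s['wrist_force'],1),np.round(s['moment'],2)); S=shot('side',f's{i}.png')
F=S[0]; b=cv2.resize(F[150:235,240:360],None,fx=6,fy=6,interpolation=cv2.INTER_CUBIC); cv2.imwrite('pics/low.png',b[:,:,::-1])
```

```text
[481.5 200.2  72.3] [0.4 1.9 2.4] [ 0.14 -0.24  0.05]
[481.5 200.1  72.3] [0.6 1.1 2. ] [ 0.16 -0.23  0.04]
[481.5 200.   72.3] [-0.3  1.2  2.7] [ 0.19 -0.29  0.13]
[481.4 200.   72.2] [0.6 2.2 1.1] [ 0.13 -0.33  0.13]
```

View pics/low.png

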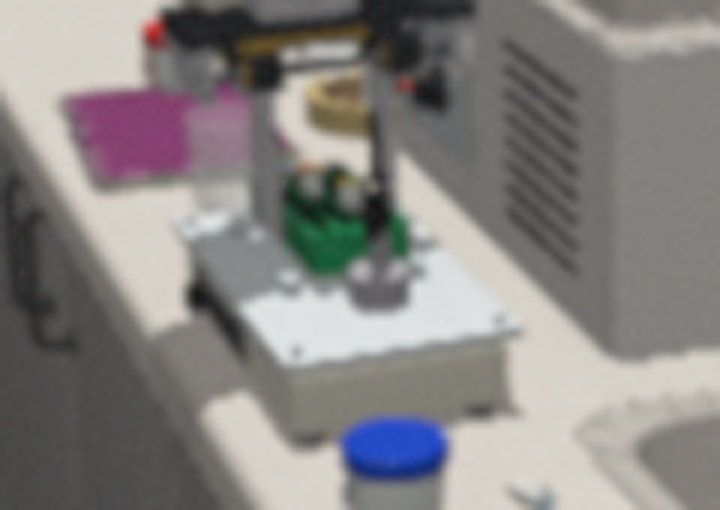

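The side crop shows the rack level and low over the platform. The force and moment readings suggest a light touch on the +x/+y lug, so I'll lift slightly, shift 2 mm to -x and lower again.

Request:
servo_tool(
  motion=[
    [[0,0,0.008,0,0,0,1],[-0.004,0,0.008,0,0,0.001,1],[-0.004,0,0.004,0,0,0.001,1],[-0.004,0,0,0,0,0.001,1],[-0.004,0,-0.003,0,0,0.001,1],[-0.004,0,-0.003,0,0,0.001,1]],
  ],
)

```text
clock: 6.9
eef_pos: [479.0, 199.8, 70.0]
eef_rot: [-3.141, 0.0, 1.596]
wrist_force: [0.7, -0.1, -1.1]
finger_gap: 60.0
finger_force: 20.0
```

Run:
```python
from h import *
for i in range(4):
    s=manip.read_state(); print(np.round(s['eef_pos'],1),np.round(s['eef_rot'],3),np.round(s['wrist_force'],1),np.round(s['moment'],2)); manip.camera('side')
```

```text
[479.  199.8  70. ] [-3.141  0.     1.596] [ 0.7 -0.1 -1.1] [-0.01 -0.11  0.02]
[479.1 199.9  70.2] [-3.141  0.     1.596] [-0.2 -0.2 -1. ] [-0.04 -0.09 -0.03]
[479.2 199.9  70.3] [-3.141  0.     1.596] [ 0.6 -0.6 -1.3] [-0.05 -0.09 -0.  ]
[479.2 199.9  70.4] [-3.142  0.     1.596] [-0.4 -0.  -0.8] [-0.08 -0.11 -0.04]
```

Request:
servo_tool(
  motion=[
    [[0,0,-0.003,0,0,0,1],[0,0,-0.006,0,0,0,1],[0,0,-0.009,0,0,0,1],[0,0,-0.011,0,0,0,1],[0,0,-0.011,0,0,0,1]],
  ],
)

```text
clock: 7.6
eef_pos: [479.2, 199.8, 64.9]
eef_rot: [-3.141, 0.0, 1.596]
wrist_force: [-0.8, -0.8, 0.6]
finger_gap: 59.9
finger_force: 20.0
```

Run:
```python
from h import *
for i in range(4):
    s=manip.read_state(); print(np.round(s['eef_pos'],1),np.round(s['eef_rot'],3),np.round(s['wrist_force'],1),np.round(s['moment'],2)); manip.camera('side')
```

```text
[479.2 199.8  64.9] [-3.141  0.     1.596] [-0.8 -0.8  0.6] [-0.05  0.07  0.07]
[479.2 199.9  65. ] [-3.142 -0.     1.596] [-0.8 -1.4 -0.3] [-0.03 -0.03  0.02]
[479.2 199.9  65. ] [-3.142 -0.     1.596] [-0.5 -1.2  0.3] [-0.09  0.03 -0.01]
[479.2 199.9  65. ] [ 3.142 -0.     1.596] [ 0.6 -0.5  0.4] [-0.07 -0.01  0.05]
```

Request:
servo_tool(
  motion=[
    [[0,0,-0.002,0,0,0,1],[0,0,-0.002,0,0,0,1],[0,0,-0.002,0,0,0,1],[0,0,-0.002,0,0,0,1]],
  ],
)

```text
clock: 8.2
eef_pos: [479.3, 199.9, 64.0]
eef_rot: [3.141, 0.0, 1.596]
wrist_force: [0.5, -1.6, 1.9]
finger_gap: 59.8
finger_force: 20.0
```

Request:
servo_tool(
  motion=[
    [[0,0,0,0,0,0,0.4],[0,0,0,0,0,0,0.1],[0,0,0,0,0,0,0],[0,0,0,0,0,0,0],[0,0,0,0,0,0,0],[0,0,0.04,0,0,0,0],[0,0,0.12,0,0,0,0],[0,0,0.2,0,0,0,0],[0,0,0.25,0,0,0,0],[0,0,0.25,0,0,0,0]],
  ],
)

```text
clock: 9.2
eef_pos: [480.4, 200.3, 192.5]
eef_rot: [3.136, -0.002, 1.596]
wrist_force: [0.1, 0.3, -0.3]
finger_gap: 93.8
finger_force: 0.0
```

Request:
servo_tool(
  motion=[
    [[0,0.1,0,0,0,0,0],[0,0.2,0,0,0,0,0],[0,0.28,0,0,0,0,0],[0,0.28,0,0,0,0,0]],
  ],
)

```text
clock: 9.6
eef_pos: [478.0, 343.5, 187.2]
eef_rot: [-3.14, 0.0, 1.6]
wrist_force: [0.2, 0.0, 0.2]
finger_gap: 94.0
finger_force: 0.0
```

Run:
```python
from h import *
st()
F,P,c,f,T=shot('top'); z=P[...,2]
b=cv2.resize(F[190:250,215:315],None,fx=6,fy=6,interpolation=cv2.INTER_CUBIC); cv2.imwrite('pics/placed.png',b[:,:,::-1])
h=cv2.cvtColor(F,cv2.COLOR_RGB2HSV)
m=(h[...,0]>60)&(h[...,0]<90)&(h[...,1]>90); m[:,:200]=0; m[:,320:]=0; m[:185]=0; m[255:]=0
pts=np.argwhere(m)[:,::-1]; w=np.array([ray(p,86,c,f,T)[:2] for p in pts],np.float32); print('rack',len(pts),cv2.minAreaRect(w),'z',np.nanmedian(z[m]))
k=(F.max(-1)<75)&(z>110)&(abs(P[...,0]-487)<40)&(abs(P[...,1]-106)<32)
uv=np.argwhere(k)[:,::-1].astype(float); w=np.array([ray(p,134,c,f,T)[:2] for p in uv],np.float32)
print('knob',len(uv),cv2.minAreaRect(w),w.mean(0));
```

```text
clock 9.6
eef_pos [478.034 343.461 187.166]
eef_rot [-3.14  0.    1.6 ]
wrist_force [0.16  0.026 0.247]
moment [-0.018 -0.048  0.035]
finger_gap 94.014
finger_force 0.0
joints [5.610e-01 4.010e-01 1.428e+00 1.000e-03 1.314e+00 5.310e-01]
rack 535 ((480.24566650390625, 197.39573669433594), (54.20530319213867, 126.99423217773438), 1.2169289588928223) z 85.59544974696678
knob 37 ((484.2216796875, 104.9079818725586), (35.151710510253906, 10.345375061035156), 64.74381256103516) [485.18207 106.86878]
```

View pics/placed.png

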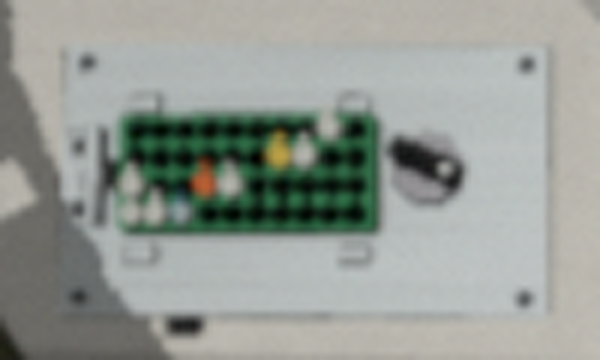

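The picture shows the rack flat at 86 mm top height between the four lugs, between the stop at left (105,175) and the knob at (430,165), whose dot is at (447,170). Next I go above the knob with the fingers across the bar.

Request:
servo_tool(
  motion=[
    [[0.003,-0.06,0,0,0,-0.03,0],[0.006,-0.14,0,0,0,-0.06,0],[0.01,-0.22,0,0,0,-0.09,0],[0.014,-0.3,0,0,0,-0.12,0],[0.018,-0.38,0,0,0,-0.1487,0],[0.0214,-0.43,0,0,0,-0.1487,0],[0.0214,-0.445,0,0,0,-0.1487,0],[0.0214,-0.445,-0.05,0,0,-0.1487,0],[0.0214,-0.445,-0.08,0,0,-0.1487,0],[0.0214,-0.445,-0.08,0,0,-0.1487,0]],
  ],
)

```text
clock: 10.65
eef_pos: [488.6, 117.1, 146.9]
eef_rot: [-3.138, 0.002, 1.129]
wrist_force: [0.6, -0.7, 0.4]
finger_gap: 94.3
finger_force: 0.0
```

Run:
```python
from h import *
st()
S=shot('side'); b=cv2.resize(S[0][140:225,245:365],None,fx=6,fy=6,interpolation=cv2.INTER_CUBIC); cv2.imwrite('pics/ka.png',b[:,:,::-1])
```

```text
clock 10.65
eef_pos [488.646 117.124 146.899]
eef_rot [-3.138e+00  2.000e-03  1.129e+00]
wrist_force [ 0.622 -0.7    0.358]
moment [-0.002 -0.01   0.028]
finger_gap 94.307
finger_force 0.0
joints [0.162 0.255 1.721 0.    1.169 0.604]
```

View pics/ka.png

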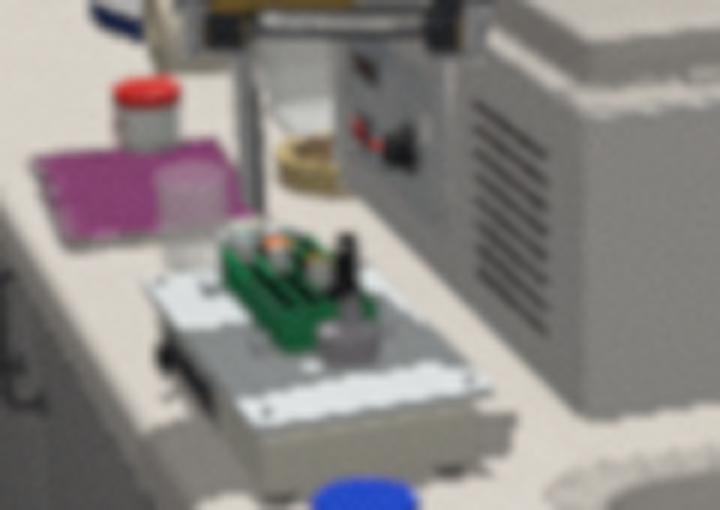

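The side crop shows the open fingers above the knob with the rack still flat. Lowering and pinching gently.

Request:
servo_tool(
  motion=[
    [[0,0,-0.03,0,0,0,0],[0,0,-0.06,0,0,0,0],[0,0,-0.078,0,0,0,0],[0,0,-0.086,0,0,0,0],[0,0,-0.086,0,0,0,0.3],[0,0,-0.086,0,0,0,0.5],[0,0,-0.086,0,0,0,0.7],[0,0,-0.086,0,0,0,0.8],[0,0,-0.086,0,0,0,0.9],[0,0,-0.086,0,0,0,1]],
  ],
  newtons=10,
)

```text
clock: 11.7
eef_pos: [489.9, 117.4, 106.0]
eef_rot: [3.142, -0.0, 1.129]
wrist_force: [0.0, 0.4, -0.0]
finger_gap: 49.2
finger_force: 0.0
```

Request:
servo_tool(
  motion=[
    [[0,0,0,0,0,0,1],[0,0,0,0,0,0,1],[0,0,0,0,0,0,1],[0,0,0,0,0,0,1]],
  ],
)

```text
clock: 12.1
eef_pos: [489.9, 117.4, 105.9]
eef_rot: [-3.142, 0.0, 1.129]
wrist_force: [-0.2, 0.2, -0.1]
finger_gap: 17.5
finger_force: 0.0
```

```bash
cat > m.py <<'E'
from h import *
A=[]
for i in range(6):
    s=manip.read_state(); A.append(np.r_[s['eef_pos'],s['eef_rot'],s['wrist_force'],s['moment'],s['finger_gap'],s['finger_force'],s['joints'][5]]); manip.camera('side')
A=np.array(A); np.set_printoptions(suppress=True,linewidth=160)
A[:,3]=np.mod(A[:,3],2*np.pi)
m=np.round(A.mean(0),3); print('pos',m[:3],'rot',m[3:6],'F',m[6:9],'M',m[9:12],'gap,f,j6',m[12:], 'Mz each',np.round(A[:,11],2),'clock',s['clock'])
E
python3 m.py
```

```text
pos [489.428 117.604 105.945] rot [3.143 0.    1.129] F [-3.997  1.887  3.586] M [0.291 0.7   0.066] gap,f,j6 [13.196 11.21   0.604] Mz each [0.02 0.05 0.1  0.09 0.1  0.04] clock 12.35
```

Request:
servo_tool(
  motion=[
    [[-0.002,0.001,0,0,0,0,1],[-0.002,0.001,0,0,0,0,1],[-0.002,0.001,0,0,0,0,1]],
  ],
  newtons=30,
)

```text
clock: 12.7
eef_pos: [489.1, 117.8, 106.0]
eef_rot: [3.141, -0.0, 1.129]
wrist_force: [2.9, -1.5, -1.0]
finger_gap: 11.6
finger_force: 37.2
```

```bash
python3 m.py
```

```text
pos [489.13  117.773 105.988] rot [ 3.141 -0.     1.129] F [ 3.695 -2.069 -1.662] M [-0.437 -0.739  0.207] gap,f,j6 [11.7   37.147  0.606] Mz each [0.21 0.23 0.19 0.23 0.2  0.19] clock 12.95
```

Request:
servo_tool(
  motion=[
    [[0.0004,0,0,0,0,-0.008,1],[0.0004,0,0,0,0,-0.024,1],[0.0004,0,0,0,0,-0.04,1],[0.0004,0,0,0,0,-0.056,1],[0.0004,0,0,0,0,-0.072,1],[0.0004,0,0,0,0,-0.088,1],[0.0004,0,0,0,0,-0.104,1],[0.0004,0,0,0,0,-0.12,1],[0.0004,0,0,0,0,-0.136,1],[0.0004,0,0,0,0,-0.15,1]],
  ],
  newtons=60,
)

```text
clock: 14.0
eef_pos: [489.6, 117.4, 106.0]
eef_rot: [3.14, -0.0, 0.655]
wrist_force: [6.6, -7.0, -3.4]
finger_gap: 11.5
finger_force: 66.8
```

```bash
python3 m.py
```

```text
pos [489.566 117.398 105.989] rot [ 3.14  -0.     0.655] F [ 7.001 -6.412 -3.01 ] M [-1.109 -1.3    0.088] gap,f,j6 [11.626 66.756  1.079] Mz each [0.28 0.07 0.03 0.07 0.01 0.07] clock 14.25
```

Request:
servo_tool(
  motion=[
    [[0.001,-0.0014,0,0,0,-0.012,1],[0.001,-0.0014,0,0,0,-0.024,1],[0.001,-0.0014,0,0,0,-0.036,1],[0.001,-0.0014,0,0,0,-0.048,1]],
  ],
)

```text
clock: 14.7
eef_pos: [489.7, 117.2, 106.0]
eef_rot: [3.141, -0.0, 0.505]
wrist_force: [4.1, -2.7, -1.3]
finger_gap: 11.4
finger_force: 66.8
```

```bash
python3 m.py
```

```text
pos [489.7   117.179 105.974] rot [ 3.141 -0.     0.506] F [ 4.116 -2.401 -1.581] M [-0.447 -0.793  0.065] gap,f,j6 [11.402 66.788  1.227] Mz each [0.19 0.09 0.06 0.01 0.01 0.03] clock 14.95
```

Request:
servo_tool(
  motion=[
    [[0,0,0,0,0,-0.01,1],[0,0,0,0,0,-0.02,1],[0,0,0,0,0,-0.03,1]],
  ],
)

```text
clock: 15.3
eef_pos: [489.7, 117.1, 106.0]
eef_rot: [3.141, -0.0, 0.412]
wrist_force: [5.0, -3.1, -1.1]
finger_gap: 11.3
finger_force: 66.8
```

```bash
python3 m.py
```

```text
pos [489.734 117.075 105.988] rot [ 3.141 -0.     0.412] F [ 4.921 -3.073 -1.564] M [-0.603 -0.926  0.102] gap,f,j6 [11.554 66.788  1.321] Mz each [0.19 0.15 0.08 0.08 0.06 0.05] clock 15.55
```

Request:
servo_tool(
  motion=[
    [[0,0,0,0,0,-0.01,1],[0,0,0,0,0,-0.02,1]],
  ],
)

```text
clock: 15.8
eef_pos: [489.8, 117.0, 106.0]
eef_rot: [3.141, -0.0, 0.349]
wrist_force: [5.5, -3.8, -2.2]
finger_gap: 11.3
finger_force: 66.8
```

```bash
python3 m.py
```

```text
pos [489.767 117.002 105.981] rot [ 3.141 -0.     0.349] F [ 5.549 -3.667 -2.121] M [-0.715 -0.957  0.118] gap,f,j6 [11.563 66.788  1.383] Mz each [0.18 0.16 0.11 0.08 0.1  0.07] clock 16.05
```

Request:
servo_tool(
  motion=[
    [[0.0006,-0.0006,0,0,0,-0.008,1],[0.0006,-0.0006,0,0,0,-0.016,1],[0.0006,-0.0006,0,0,0,-0.024,1]],
  ],
)

```text
clock: 16.4
eef_pos: [489.8, 116.9, 106.0]
eef_rot: [3.142, 0.0, 0.273]
wrist_force: [3.5, -3.1, -0.2]
finger_gap: 11.2
finger_force: 66.8
```

```bash
python3 m.py
```

```text
pos [489.824 116.891 105.968] rot [3.142 0.    0.273] F [ 2.839 -2.946 -0.107] M [-0.473 -0.455  0.129] gap,f,j6 [11.42  66.821  1.459] Mz each [0.25 0.14 0.06 0.08 0.13 0.11] clock 16.65
```

Request:
servo_tool(
  motion=[
    [[0,0,0,0,0,-0.008,1],[0,0,0,0,0,-0.016,1]],
  ],
)

```text
clock: 16.9
eef_pos: [489.8, 116.8, 106.0]
eef_rot: [3.141, 0.0, 0.222]
wrist_force: [0.9, -3.5, 1.2]
finger_gap: 11.4
finger_force: 66.8
```

```bash
python3 m.py
```

```text
pos [489.848 116.835 105.956] rot [3.142 0.    0.223] F [ 1.233 -3.566  0.967] M [-0.657 -0.292  0.144] gap,f,j6 [11.656 66.835  1.509] Mz each [0.24 0.17 0.15 0.08 0.12 0.1 ] clock 17.15
```

Request:
servo_tool(
  motion=[
    [[0,0,0,0,0,-0.008,1],[0,0,0,0,0,-0.016,1],[0,0,0,0,0,-0.022,1]],
  ],
)

```text
clock: 17.5
eef_pos: [489.9, 116.8, 105.9]
eef_rot: [3.141, 0.0, 0.153]
wrist_force: [1.2, -6.6, 2.0]
finger_gap: 11.6
finger_force: 66.9
```

```bash
python3 m.py
```

```text
pos [489.875 116.762 105.961] rot [3.141 0.    0.153] F [ 1.239 -5.158  2.059] M [-0.942 -0.221  0.171] gap,f,j6 [11.43  66.85   1.579] Mz each [0.2  0.18 0.19 0.17 0.13 0.16] clock 17.75
```

Request:
servo_tool(
  motion=[
    [[0,0,0,0,0,-0.008,1],[0,0,0,0,0,-0.016,1]],
  ],
)

```text
clock: 18.0
eef_pos: [489.9, 116.7, 106.0]
eef_rot: [3.141, 0.0, 0.103]
wrist_force: [0.2, -6.6, 1.6]
finger_gap: 11.4
finger_force: 66.9
```

```bash
python3 m.py
```

```text
pos [489.866 116.67  105.965] rot [3.141 0.    0.103] F [ 1.277 -5.741  2.019] M [-1.055 -0.241  0.265] gap,f,j6 [11.606 66.87   1.63 ] Mz each [0.36 0.29 0.23 0.22 0.28 0.21] clock 18.25
```

Clamping has begun: the moment is rising, which puts the force near 5 N. One more small turn.

Request:
servo_tool(
  motion=[
    [[0,-0.001,0,0,0,-0.007,1],[0,-0.001,0,0,0,-0.014,1]],
  ],
)

```text
clock: 18.5
eef_pos: [489.9, 116.6, 106.0]
eef_rot: [-3.141, -0.0, 0.059]
wrist_force: [0.7, -2.9, 1.9]
finger_gap: 11.5
finger_force: 66.9
```

```bash
python3 m.py
```

```text
pos [489.861 116.538 105.957] rot [ 3.142 -0.     0.06 ] F [ 0.981 -1.724  1.656] M [-0.283 -0.193  0.345] gap,f,j6 [11.564 66.896  1.672] Mz each [0.39 0.41 0.32 0.36 0.29 0.3 ] clock 18.75
```

Request:
servo_tool(
  motion=[
    [[0,0,0,0,0,0,0.8],[0,0,0,0,0,0,0.6],[0,0,0,0,0,0,0.6],[0,0,0,0,0,0,0.6],[0,0,0.03,0,0,0,0.6],[0,0,0.08,0,0,0,0.6],[0,0,0.15,0,0,0,0.6],[0,0,0.2,0,0,0,0.6],[0,0,0.2,0,0,0,0.6]],
  ],
)

```text
clock: 19.7
eef_pos: [491.0, 116.6, 209.2]
eef_rot: [-3.141, -0.005, 0.061]
wrist_force: [-0.4, 0.1, 0.0]
finger_gap: 37.2
finger_force: 0.0
```

Request:
servo_tool(
  motion=[
    [[0,-0.1,0,0,0,0,0.6],[0,-0.2,0,0,0,0,0.6],[0,-0.3,0,0,0,0,0.6],[0,-0.4,0,0,0,0,0.6],[0,-0.5,0,0,0,0,0.6],[0,-0.5,0,0,0,0,0.6]],
  ],
)

```text
clock: 20.3
eef_pos: [489.1, -138.2, 204.8]
eef_rot: [3.142, 0.001, 0.056]
wrist_force: [-0.1, 0.2, -0.2]
finger_gap: 37.6
finger_force: 0.0
```

Run:
```python
from h import *
st()
F,P,c,f,T=shot('top'); z=P[...,2]
b=cv2.resize(F[190:250,215:315],None,fx=6,fy=6,interpolation=cv2.INTER_CUBIC); cv2.imwrite('pics/end.png',b[:,:,::-1])
h=cv2.cvtColor(F,cv2.COLOR_RGB2HSV)
m=(h[...,0]>60)&(h[...,0]<90)&(h[...,1]>90); m[:,:200]=0; m[:,320:]=0; m[:185]=0; m[255:]=0
pts=np.argwhere(m)[:,::-1]; w=np.array([ray(p,86,c,f,T)[:2] for p in pts],np.float32); print('rack',len(pts),cv2.minAreaRect(w),'z',np.nanmedian(z[m]))
k=(F.max(-1)<75)&(z>110)&(abs(P[...,0]-487)<40)&(abs(P[...,1]-110)<32)
uv=np.argwhere(k)[:,::-1].astype(float); w=np.array([ray(p,134,c,f,T)[:2] for p in uv],np.float32)
print('knob',len(uv),cv2.minAreaRect(w))
```

```text
clock 20.3
eef_pos [ 489.067 -138.185  204.762]
eef_rot [3.142e+00 1.000e-03 5.600e-02]
wrist_force [-0.109  0.172 -0.167]
moment [ 0.028 -0.046 -0.009]
finger_gap 37.568
finger_force 0.0
joints [-3.470e-01  2.080e-01  1.638e+00 -1.000e-03  1.297e+00  1.168e+00]
rack 525 ((481.8868408203125, 200.1110076904297), (56.20790100097656, 126.8222885131836), 3.3736908435821533) z 86.04281725616966
knob 39 ((475.8658752441406, 115.91450500488281), (32.023799896240234, 8.698631286621094), 1.9401988983154297)
```

View pics/end.png

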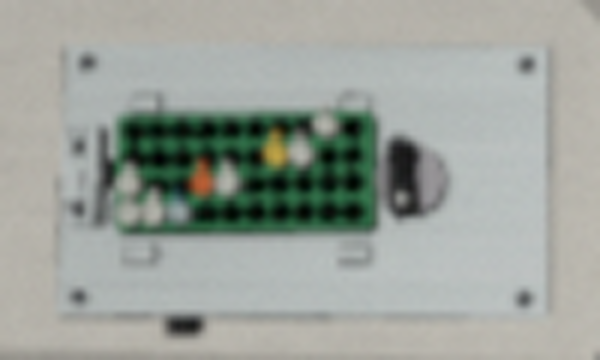

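The picture shows the rack flat between the lugs, against the stop at (108,175), with the knob bar turned across at (402,180). The moment readings give a clamp force of about 8–11 N, so I'll hand in.

```bash
python3 -c "
from cell import manip; print(manip.sign_off())"
```

```text
the job is handed in; nothing more can be done
None
```

The rack stands flat between the lugs, clamped against the end stop at an estimated 8–11 N (inferred from the wrist moment, not measured directly); I let go of the knob and handed the job in after about 20 s on the robot's clock, and no verdict came back.

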